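# Tap a plaster model to the centre of a scanner tray and slide the tray in

### The arm

A 6-joint arm with a two-finger parallel gripper is mounted at the origin on a cart in front of the work surface, level with it; the furniture and walls round the work are solid. World frame = base frame: x ahead of the robot, y to its left, z up, the work surface at z = 0. Lengths are in m, angles in rad, forces in N, time in s.
With the tool pointing down it reaches from about 0.35 to 0.975 m from the base axis. Payload 4.9 kg.
Tool frame: the origin (TCP) lies midway between the tips of the shut fingers; the grasp point (between the pads) lies grip_depth behind it (grip_depth is the distance from the TCP to the grasp point, in m); x points along the fingers, y is the direction in which the jaws open and shut, and the axes are right-handed (so a half turn about x gives the same grasp; the last joint's range is limited). The gripper opens to 85 mm and grips with 20 to 120 N. Pads are 22 mm wide; open, the fingers measure 114 mm over their backs; the gripper's body (76 mm by 85 mm) begins 54 mm behind the grasp point. The pads swing forward as they close: fully open they stand 13 mm farther back than shut.
Start: joints at [-1.307, 0.053, 1.613, -0, 1.476, -0.119], TCP at [0.233, -0.58, 0.231] pointing down, gripper open.
Joint ranges: [-3.01, 3.01], [-1.01, 2.22], [0.06, 2.58], [-1.02, 4.17], [0.09, 2.62], [-3.14, 3.14]. Speed limits (rad/s): [2.57, 2.57, 3.14, 3.14, 3.14, 3.14].

### API

Orientations are given as a rotation vector (axis times angle).
In Python, from workcell import * gives the robot as it stands. The module is installed in compiled form; this text tells all that it offers.
- The arm moves only by the tool carry_out, never from a script. Its arguments are lists of equal length, an entry for each row: "travel": the shift along the tool's x, y, z in cm, a list of three; "turn": the turn, a rotation vector about the tool's x, y, z in degrees, a list of three; "grip": the opening, from 0 (shut) to 1 (fully open). A call has 1 to 20 rows; each row shifts and turns the pose as measured when the row begins, along the tool's axes as they then stand; what a row does not reach is not made up. A row lasts 1/10 s, in which the tool goes at most 50 mm and 8.59 degrees, less where a joint would pass 70% of its speed; a pose out of reach is approached as far as the arm can. A call with a gripper value outside its range is refused whole. The fingers move at their own pace and stop on an object; "squeeze" is the grip in N (left out, the last holds). Time passes only in rows, so rows that do not move let the fingers close. It gives the time, the measured TCP pose, the force and the opening at its end, in the units of the state.
- sense(): the state, without advancing time (a new reading comes with each control period).
- get_image(name): name is "scene" or "top" or "wrist"; returns (picture, depth): 384x512x3 uint8, blue, green, red; 384x512 float32, m along the optical axis (not along the pixel's ray), 0 where there is no reading.
- camera_params(name): a dict with "intrinsics" (3x3 intrinsics, pixels), "R" (3x3) and "t" (3): a world point X has camera coordinates R X + t; the wrist camera has in their place "T_tool_cam" (4x4, takes a point from camera to tool coordinates, whose origin is the TCP and whose axes are the tool frame's). Camera axes: x right, y down, z forward; pixel columns grow to the right and rows downward; lengths in m; the calibration is good to about 2 mm. A picture is of the moment at which its call begins: read the wrist's pose just before it. camera_params takes no time and is no camera call.
- job_done(): hands the job in, once; it reports no verdict.
The state is a dict: "clock": time; "q": joint angles; "dq": joint speeds; "joint_torque": joint torques, N m; "eef_pos": TCP position; "ee_rot": TCP orientation; "wrist_force": force on the tool from outside, world axes, zero at the start; "ft_torque": the same for the moment, N m; "width": opening from 0.0 (shut) to 1.0 (fully open).
Only numpy, scipy, OpenCV 4.12 (cv2) and the standard library are available. Lean on these libraries where they do the work, as an engineer would, in place of code of your own. Each camera call takes 0.05 s, during which the arm holds its last target.

### The job

Centre the plaster model left to right on the red mark line of the scanner's pulled-out tray (to within 3 mm) by tapping it gently with the closed fingertips alternately on its left and its right side, first on the left and at least once on each; do not grip, lift or press down on it. With the model centred and let go while the tray is still fully out, push the tray by its handle fully home into the scanner so that the model stays centred. Leave the two bottles and the round tin alone.

Things in the scene. Friction and masses are not known exactly. Their poses are not given: they have to be found in the camera images.
- model: Beige plaster dental model, 0.10 to 0.19 kg. Base 62 (x) by 66 (y) by 20 mm high, teeth to 28 mm. Origin: centre of the underside; x points into the scanner, y left, z up. Upright side flats at y = +33 and -33 mm run from x = -3 to +28 mm; before that it tapers to a 35 mm wide front at x = -31. Starts in the tray's channel, nearly square, 15 to 45 mm left (+y) of the mark; hardly coasts.
- scanner: White low desktop scanner, fixed; its place and yaw (up to 0.2 rad) vary. Origin: on the worktop below the mark of the pulled-out tray; x points into the scanner, y left. The hood stands at x = 75 to 185 mm, y = -125 to +125 mm, top at z = 85 mm (camera head on its rear, from x = 125 mm, to z = 114 mm); its mouth on the robot's side is 214 mm wide, upper edge at z = 65 mm.
- scan_tray (a joint): Travel of the tray into the scanner along the scanner's x: 0 = fully out (start), 0.125 m = fully home, against a stop. It stays where it is left; needs about 3 N to slide.
- tray_mark (a point): Middle of the red mark line on the tray floor, 20 mm above the worktop, moves with the tray; axes as the scanner's. The red line runs along x; black lines at y = +34 and -34 mm frame a centred model. The aluminium tray is 200 mm wide (y), ends open; two black ledges 5 mm high, inner faces at x = -33 and +33 mm, outer at 40, form a channel in which the model slides left and right only.
- tray_handle (a point): Middle of the robot-side face of the tray's black handle bar, 100 mm in front of the mark, 28 mm above the worktop. The bar is 80 mm wide (y), 10 mm thick (x) and stands from 13 to 43 mm above the worktop.
- separator_bottle: White round bottle with a blue cap, 42 mm across, 103 mm high, origin at the centre of its underside. Leave alone.
- stain_liquid: Small white bottle with a dark red band and a black cap, 30 mm across, 70 mm high, origin at the centre of its underside. Leave alone.
- polishing_tin: Round tin with a blue lid, 64 mm across, 28 mm high, origin at the centre of its underside. Leave alone.
Not all that is in view belongs to the job. What is meant by the model is not pink, and is the smaller of those in its own colour.

How it is judged:
On the way, in this order (a step that is already met when the one before it is completed fails the run):
1. the model is tapped on its left side by the fingers (contact force between the fingers and model above 0.1 N and y of the grasp point in the frame of model above 0.025 m), for 0.02 s.
2. the model is tapped on its right side by the fingers (contact force between the fingers and model above 0.1 N and y of the grasp point in the frame of model below -0.025 m), for 0.02 s.
3. the model stands still and untouched, centred on the mark within 3 mm, with the tray still out (under 20 mm in) (y of model in the frame of tray_mark between -0.003 and 0.003 m and contact force between the fingers and model below 0.05 N and linear speed of model below 0.01 m/s and value of joint scan_tray below 0.02 m), for 0.2 s.
At the end, for the whole second after the job is handed in: The tray is fully home (within 5 mm of its stop) and the model stands at rest on it in its channel, centred left to right on the mark within 3 mm and square to the tray within 0.15 rad (value of joint scan_tray above 0.12 m and y of model in the frame of tray_mark between -0.003 and 0.003 m and angle between the x axis of model and the x axis of tray_mark, either way round below 0.15 rad and z of model in the frame of tray_mark between -0.003 and 0.004 m and linear speed of model below 0.01 m/s); the robot touches nothing.
It fails at once if the model is lifted (over 8 mm above the tray floor) or tipped (over 0.2 rad) (z of model in the frame of tray_mark above 0.008 m or angle between model's own z axis and vertical above 0.2 rad).
It fails at once if the model is gripped, straddled or pressed on from above (fingers touch it while the grasp point is within 20 mm of its middle plane) (contact force between the fingers and model above 0.1 N and y of the grasp point in the frame of model between -0.02 and 0.02 m).
It fails at once if the model is struck or squeezed with more than 15 N (contact force between the fingers and model above 15 N).
It fails at once if a bottle or the tin is moved more than 20 mm (distance of any of separator_bottle, stain_liquid, polishing_tin from where it was at the start of the episode above 0.02 m).
It also fails if it takes over 58 s, if anything falls off the work surface, if the arm or the gripper's body presses on something with over 40 N, if the wrist force passes 120 N, or if a joint passes its speed limit or range.

## Working session

There is one attempt and no reset: what is moved stays moved. The work goes in short steps, Python scripts to look and compute and a tool call to move; the robot and the scene stay as the last step left them, time stands still between calls to the robot, and variables do not carry over. Pictures are saved under pics/ and viewed, and the job is handed in when it is done.

Besides the shell and the picture viewer there is one more tool, called after "Request:" by a JSON object that holds its "name" and its "arguments", one argument or row to a line. carry_out: Moves the arm, as the interface text tells. Its arguments: {"type":"object","properties":{"travel":{"type":"array"},"turn":{"type":"array"},"grip":{"type":"array"},"squeeze":{"type":"number"}},"required":["travel","turn","grip"]}

```bash
mkdir -p pics; ls
python3 - <<'E'
from workcell import *
import cv2,numpy as np
print(sense())
for n in ["scene","top"]:
    im,d=get_image(n); cv2.imwrite(f"pics/{n}0.png",im); np.save(f"pics/{n}0.npy",d)
    p=camera_params(n); print(n,p)
print(camera_params("wrist"))
E
```

```text
pics
{'clock': 0.0, 'q': array([-1.30701095e+00,  5.33492267e-02,  1.61427225e+00,  9.28770806e-06,
        1.47598838e+00, -1.19014612e-01]), 'dq': array([-0.00050864,  0.00069494,  0.00042861, -0.00053906,  0.00019508,
        0.00036776]), 'joint_torque': array([ 1.85369213e-04, -3.93680656e+01, -3.70178175e+01, -1.21476642e-04,
        6.87512904e-03, -7.11038098e-06]), 'eef_pos': array([ 0.23328366, -0.57917311,  0.23008073]), 'ee_rot': array([ 2.01250239,  0.39205583, -2.01278257]), 'wrist_force': array([-0.50136466,  0.02211762, -0.09608956]), 'ft_torque': array([-0.00783972, -0.01768094, -0.02804101]), 'width': 1.000080850400022}
scene {'intrinsics': array([[438.1152024 ,   0.        , 253.90922996],
       [  0.        , 438.1152024 , 199.15037965],
       [  0.        ,   0.        ,   1.        ]]), 'R': array([[-0.86836353, -0.49546176, -0.02150417],
       [-0.28622323,  0.53611234, -0.79414093],
       [ 0.40499512, -0.68344803, -0.60735307]]), 't': array([0.49358843, 0.23409512, 1.10954431])}
top {'intrinsics': array([[390.66899834,   0.        , 253.05227343],
       [  0.        , 390.66899834, 189.16358512],
       [  0.        ,   0.        ,   1.        ]]), 'R': array([[ 0.00644011, -0.99989663, -0.01285512],
       [-0.99537611, -0.00517788, -0.09591453],
       [ 0.09583805,  0.01341338, -0.99530656]]), 't': array([-0.00996818,  0.58489756,  1.39386903])}
{'intrinsics': array([[283.41997069,   0.        , 256.38937605],
       [  0.        , 283.41997069, 197.11882415],
       [  0.        ,   0.        ,   1.        ]]), 'T_tool_cam': array([[-2.20565619e-04, -2.65959512e-01,  9.63984175e-01,
        -1.42466176e-01],
       [ 9.99999794e-01, -6.39219071e-04,  5.24481446e-05,
        -1.78316029e-04],
       [ 6.02247986e-04,  9.63983988e-01,  2.65959598e-01,
        -6.82809795e-02],
       [ 0.00000000e+00,  0.00000000e+00,  0.00000000e+00,
         1.00000000e+00]])}
```

View pics/scene0.png

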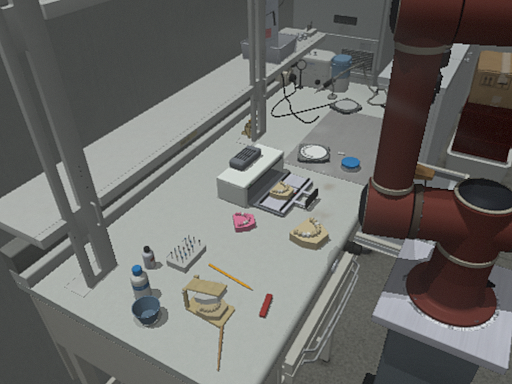

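View pics/top0.png

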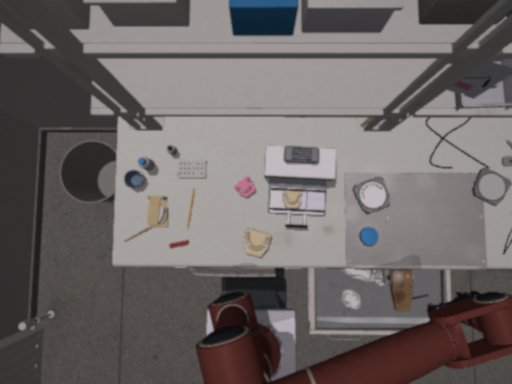

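The candidates are beige at top (292,199) in the tray, a larger beige one at (257,243) on the table, and a pink one at (246,187). The smaller beige one in the tray channel fits the description. I'll confirm it in an enlarged crop.

Run:
```python
import cv2
im=cv2.imread("pics/top0.png"); c=im[135:265,225:355]; cv2.imwrite("pics/c1.png",cv2.resize(c,(780,780)[:2],interpolation=cv2.INTER_CUBIC)[:600])
im=cv2.imread("pics/scene0.png"); c=im[140:250,210:340]; cv2.imwrite("pics/c2.png",cv2.resize(c,None,fx=5,fy=5,interpolation=cv2.INTER_CUBIC))
```

```text
(no output)
```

View pics/c1.png

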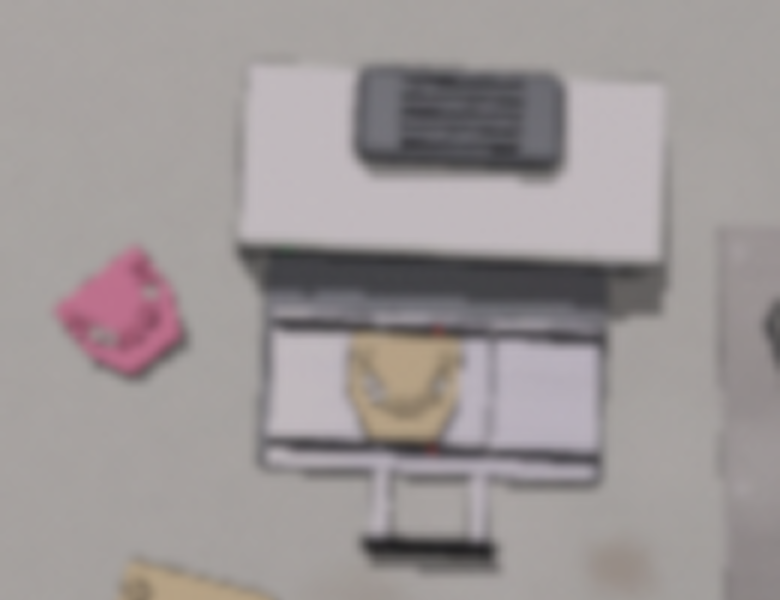

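View pics/c2.png

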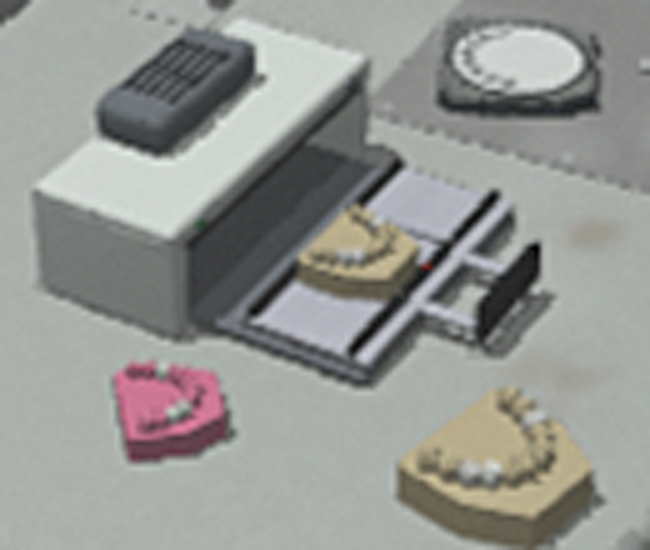

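The crop confirms it: the model is the small beige one in the tray channel, left of the red ticks at crop (437,328) and (432,448). Next I fit the scanner pose from its corners.

```bash
cat > h.py <<'E'
from workcell import *
import cv2,numpy as np
from scipy.spatial.transform import Rotation as Ro
from scipy.optimize import least_squares
def ray_z(cam,uv,z):
    p=camera_params(cam) if isinstance(cam,str) else cam
    K,R,t=p["intrinsics"],p["R"],p["t"]
    d=R.T@np.linalg.solve(K,[uv[0],uv[1],1.]); c=-R.T@t
    return c+d*(z-c[2])/d[2]
def wristcam(s):
    p=camera_params("wrist"); T=np.eye(4); T[:3,:3]=Ro.from_rotvec(s["ee_rot"]).as_matrix(); T[:3,3]=s["eef_pos"]
    C=T@p["T_tool_cam"]; R=C[:3,:3].T
    return dict(intrinsics=p["intrinsics"],R=R,t=-R@C[:3,3])
def fit(P,W):
    P=np.array(P);W=np.array(W)[:,:2]
    f=lambda v:(np.c_[np.cos(v[2])*P[:,0]-np.sin(v[2])*P[:,1],np.sin(v[2])*P[:,0]+np.cos(v[2])*P[:,1]]+v[:2]-W).ravel()
    r=least_squares(f,[W[:,0].mean(),W[:,1].mean(),0],loss="soft_l1",f_scale=.003); return r.x,f(r.x).reshape(-1,2)
E
python3 - <<'E'
from h import *
o=np.array([225,135])
L=[((240,248),(.075,.125),.085),((660,262),(.075,-.125),.085),((250,65),(.185,.125),.085),((663,85),(.185,-.125),.085),
((437,328),(.0365,0),.025),((432,448),(-.0365,0),.025),((362,538),(-.09,.04),.043),((495,543),(-.09,-.04),.043)]
W=[ray_z("top",np.array(a)/6+o-.4,z) for a,_,z in L]
v,r=fit([p for _,p,_ in L],W); print(v); print(r*1000)
c,s=np.cos(v[2]),np.sin(v[2])
# model back corners z .02
for a in [(350,335),(460,335),(365,440),(440,443)]:
    w=ray_z("top",np.array(a)/6+o-.4,.02+.02)[:2]-v[:2]; print(c*w[0]+s*w[1],-s*w[0]+c*w[1])
s=sense();print(Ro.from_rotvec(s["ee_rot"]).as_matrix())
for nm,uv,z in [("pink",(246,187),.02),("big",(257,243),.02),("tin",(369,236),.028)]: print(nm,ray_z("top",uv,z))
E
```

```text
[ 0.54715223 -0.16579841 -0.04217777]
[[ 1.11968674  3.41643759]
 [-2.37011623 -1.88197186]
 [ 2.48340255  4.26809557]
 [ 2.95002497 -3.35065877]
 [-2.08351589  0.83863448]
 [-2.17902075  0.57719464]
 [ 0.59781262 -0.74957938]
 [-0.31943735 -1.7733299 ]]
0.030411933867218667 0.052667062479168504
0.03353960565327692 -0.013237782732016827
-0.03218088318922962 0.04111055874289484
-0.03182372310815184 -0.003699385065964194
[[-4.90357896e-04  3.73531476e-01 -9.27617376e-01]
 [ 1.75470216e-03 -9.27615738e-01 -3.73531744e-01]
 [-9.99998340e-01 -1.81085645e-03 -2.00572785e-04]]
pink [0.59354885 0.01943331 0.02      ]
big [ 0.39044251 -0.02197216  0.02      ]
tin [ 0.41844486 -0.42331314  0.028     ]
```

Request:
{"name": "carry_out", "arguments": {
  "travel": [
    [0, 0, 0],
    [0, 0, 0],
    [0, 0, 0],
    [0, 0, 0]
  ],
  "turn": [
    [8.2, 0, 0],
    [8.2, 0, 0],
    [8.0, 0, 0],
    [0, 0, 0]
  ],
  "grip": [0, 0, 0, 0]
}}

```text
clock: 0.5
eef_pos: [0.2329, -0.5778, 0.2272]
ee_rot: [-2.186, 0.057, 2.191]
wrist_force: [0.3, -0.1, -0.5]
width: 0.331
```

```bash
cat >> h.py <<'E'
SC=np.array([0.54715,-0.1658,-0.04218])
def S2W(x,y,z,sc=None):
    sc=SC if sc is None else sc
    c,s=np.cos(sc[2]),np.sin(sc[2]); return np.array([sc[0]+c*x-s*y,sc[1]+s*x+c*y,z])
def W2S(w,sc=None):
    sc=SC if sc is None else sc
    c,s=np.cos(sc[2]),np.sin(sc[2]); d=np.array(w)[:2]-sc[:2]; return np.array([c*d[0]+s*d[1],-s*d[0]+c*d[1],w[2]])
def go(x,y,z):
    s=sense(); R=Ro.from_rotvec(s["ee_rot"]); yaw=SC[2]
    Rt=Ro.from_matrix(np.c_[[0,0,-1],[np.sin(yaw),-np.cos(yaw),0],[-np.cos(yaw),-np.sin(yaw),0]])
    print("clock",s["clock"],"at",np.round(W2S(s["eef_pos"])*1e3,1),"F",s["wrist_force"].round(2),"w",round(s["width"],3),"q",s["q"].round(2))
    print("travel cm",(R.inv().apply(S2W(x,y,z)-s["eef_pos"])*100).round(2),"turn deg",np.degrees((R.inv()*Rt).as_rotvec()).round(2))
E
python3 -c "
from h import *
go(-.04,.02,.21)"
```

```text
clock 0.5 at [-296.6 -424.9  227.2] F [ 0.28 -0.11 -0.48] w 0.331 q [-1.31  0.05  1.62  0.    1.48  0.32]
travel cm [  1.96 -44.89 -24.93] turn deg [-0.94  0.12  0.37]
```

Request:
{"name": "carry_out", "arguments": {
  "travel": [
    [0.15, -3.8, -2.1],
    [0.15, -3.8, -2.1],
    [0.15, -3.8, -2.1],
    [0.15, -3.8, -2.1],
    [0.15, -3.8, -2.1],
    [0.15, -3.8, -2.1],
    [0.15, -3.8, -2.1],
    [0.15, -3.8, -2.1],
    [0.15, -3.8, -2.1],
    [0.15, -3.8, -2.1],
    [0.15, -3.8, -2.1],
    [0.15, -3, -1.5],
    [0, 0, 0],
    [0, 0, 0]
  ],
  "turn": [
    [-0.9, 0.1, 0.3],
    [0, 0, 0],
    [0, 0, 0],
    [0, 0, 0],
    [0, 0, 0],
    [0, 0, 0],
    [0, 0, 0],
    [0, 0, 0],
    [0, 0, 0],
    [0, 0, 0],
    [0, 0, 0],
    [0, 0, 0],
    [0, 0, 0],
    [0, 0, 0]
  ],
  "grip": [0, 0, 0, 0, 0, 0, 0, 0, 0, 0, 0, 0, 0, 0]
}}

```text
clock: 1.9
eef_pos: [0.4974, -0.1186, 0.205]
ee_rot: [-2.218, -0.006, 2.222]
wrist_force: [0.1, -0.3, 0.4]
width: -0.0
```

```bash
python3 -c "
from h import *
go(-.04,.02,.21)
s=sense();im,d=get_image('wrist');cv2.imwrite('pics/w1.png',im)
import pickle;pickle.dump(wristcam(s),open('w1.pkl','wb'))
"
```

```text
clock 1.9 at [-51.7  45.1 205. ] F [ 0.08 -0.27  0.36] w -0.0 q [-0.38 -0.2   1.9   0.    1.45  1.19]
travel cm [-0.51  2.55 -1.05] turn deg [2.5  0.12 0.24]
```

View pics/w1.png

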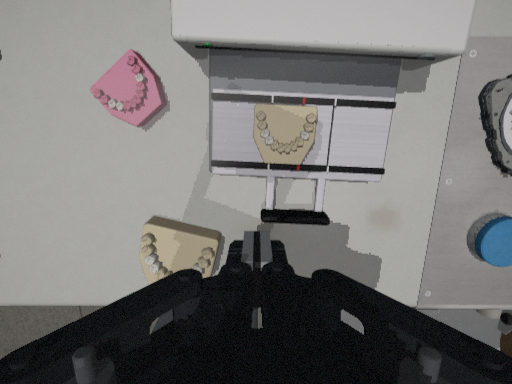

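The wrist view shows the tray at (210–395, 90–180), the model at (285,133), red ticks at (304,100) and (298,168), and the handle at (295,216). I'll enlarge it.

```bash
python3 -c "
import cv2
im=cv2.imread('pics/w1.png'); cv2.imwrite('pics/w1c.png',cv2.resize(im[85:230,200:400],None,fx=4,fy=4,interpolation=cv2.INTER_CUBIC))"
```

```text
(no output)
```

View pics/w1c.png

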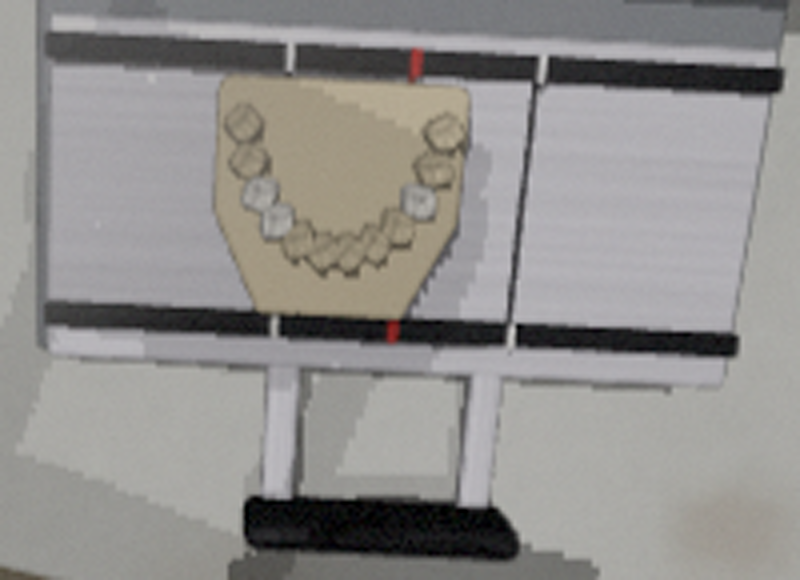

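Run:
```python
from h import *
import pickle
C=pickle.load(open('w1.pkl','rb')); o=np.array([200,85])
px=lambda a:np.array(a)/4+o-.375
L=[((416.5,66),(.0365,0),.025),((392.5,331),(-.0365,0),.025),((291,57),(.0365,.034),.025),((541,68),(.0365,-.034),.025),((274,326),(-.0365,.034),.025),((511,337),(-.0365,-.034),.025)]
W=[ray_z(C,px(a),z) for a,_,z in L]
v,r=fit([p for _,p,_ in L],W); print(v); print(r*1000)
for a in [(217,80),(470,88),(213,210),(457,232),(255,310),(405,318)]:
    print(a,(W2S(ray_z(C,px(a),.04),v)*1e3).round(1))
for a in [(246,500),(499,507),(246,545),(516,557)]: print("handle",(W2S(ray_z(C,px(a),.043),v)*1e3).round(1))
```

```text
[ 0.54802713 -0.16643669 -0.04598167]
[[ 0.6945115   0.15595817]
 [-0.19151532 -0.07878647]
 [-0.0201461   0.26583332]
 [-0.37683374 -0.2533689 ]
 [-0.01820198 -0.08280276]
 [-0.07326121 -0.00654226]]
(217, 80) [29.1 53.1 40. ]
(470, 88) [ 30.1 -12.2  40. ]
(213, 210) [-3.8 52.7 40. ]
(457, 232) [ -6.5 -12.6  40. ]
(255, 310) [-29.9  40.2  40. ]
(405, 318) [-30.2  -0.8  40. ]
handle [-83.3  39.9  43. ]
handle [-81.9 -31.5  43. ]
handle [-96.8  39.2  43. ]
handle [-96.7 -38.   43. ]
```

```bash
sed -i 's/^SC=.*/SC=np.array([0.54803,-0.16644,-0.04598])/' h.py; python3 -c "
from h import *
go(.012,.09,.205);go(.012,.09,.028)"
```

```text
clock 1.95 at [-52.9  45.2 204.9] F [ 0.36  0.24 -0.24] w -0.001 q [-0.38 -0.2   1.9   0.    1.45  1.19]
travel cm [ 0.   -4.18 -6.69] turn deg [2.64 0.12 0.27]
clock 1.95 at [-52.9  45.2 204.9] F [ 0.36  0.24 -0.24] w -0.001 q [-0.38 -0.2   1.9   0.    1.45  1.19]
travel cm [17.7  -4.09 -6.72] turn deg [2.64 0.12 0.27]
```

Request:
{"name": "carry_out", "arguments": {
  "travel": [
    [0, -2.1, -3.3],
    [0, -2, -3.2],
    [0, 0, 0],
    [4, 0, 0],
    [4, 0, 0],
    [3, 0, 0],
    [2, 0, 0],
    [0, 0, 0],
    [0, 0, 0]
  ],
  "turn": [
    [2.6, 0.1, 0.2],
    [0, 0, 0],
    [0, 0, 0],
    [0, 0, 0],
    [0, 0, 0],
    [0, 0, 0],
    [0, 0, 0],
    [0, 0, 0],
    [0, 0, 0]
  ],
  "grip": [0, 0, 0, 0, 0, 0, 0, 0, 0]
}}

```text
clock: 2.85
eef_pos: [0.5618, -0.0927, 0.0731]
ee_rot: [-2.197, 0.066, 2.193]
wrist_force: [0.9, -0.3, -0.1]
width: -0.002
```

```bash
python3 -c "
from h import *
go(.012,.09,.028)"
```

```text
clock 2.85 at [10.4 74.3 73.1] F [ 0.87 -0.26 -0.06] w -0.002 q [-0.29  0.07  1.87 -0.    1.2   1.34]
travel cm [ 4.51 -1.59 -0.14] turn deg [-0.58 -0.09 -0.23]
```

Request:
{"name": "carry_out", "arguments": {
  "travel": [
    [0, -1.5, -0.1],
    [0, -0.4, 0],
    [0, 0, 0],
    [1.5, 0, 0],
    [1.5, 0, 0],
    [1, 0, 0],
    [0.5, 0, 0],
    [0, 0, 0]
  ],
  "turn": [
    [-0.6, 0, -0.2],
    [0, 0, 0],
    [0, 0, 0],
    [0, 0, 0],
    [0, 0, 0],
    [0, 0, 0],
    [0, 0, 0],
    [0, 0, 0]
  ],
  "grip": [0, 0, 0, 0, 0, 0, 0, 0]
}}

```text
clock: 3.65
eef_pos: [0.5669, -0.0737, 0.0294]
ee_rot: [-2.21, 0.052, 2.19]
wrist_force: [-0.6, -0.9, 0.6]
width: 0.002
```

```bash
python3 -c "
from h import *
go(.012,.09,.028)"
```

```text
clock 3.65 at [14.6 93.5 29.4] F [-0.59 -0.93  0.61] w 0.002 q [-0.26  0.13  1.89 -0.    1.11  1.36]
travel cm [0.14 0.35 0.26] turn deg [ 0.08 -0.52 -0.13]
```

Request:
{"name": "carry_out", "arguments": {
  "travel": [
    [0, 1, 0.3],
    [0, 0.8, 0],
    [0, 0.3, 0],
    [0, 0.3, 0],
    [0, 0.3, 0],
    [0, 0.3, 0],
    [0, 0.3, 0],
    [0, 0.3, 0],
    [0, 0.3, 0],
    [0, 0.3, 0],
    [0, 0, 0]
  ],
  "turn": [
    [0, -0.5, 0],
    [0, 0, 0],
    [0, 0, 0],
    [0, 0, 0],
    [0, 0, 0],
    [0, 0, 0],
    [0, 0, 0],
    [0, 0, 0],
    [0, 0, 0],
    [0, 0, 0],
    [0, 0, 0]
  ],
  "grip": [0, 0, 0, 0, 0, 0, 0, 0, 0, 0, 0]
}}

```text
clock: 4.75
eef_pos: [0.5626, -0.1198, 0.0307]
ee_rot: [-2.202, 0.052, 2.197]
wrist_force: [0.4, -0.2, 0.7]
width: -0.002
```

```bash
python3 -c "
from h import *
go(.012,.04,.028)
s=sense();im,d=get_image('wrist');cv2.imwrite('pics/w2.png',im)
import pickle;pickle.dump(wristcam(s),open('w2.pkl','wb'))
"
```

```text
clock 4.75 at [12.4 47.3 30.7] F [ 0.41 -0.24  0.65] w -0.002 q [-0.34  0.14  1.87 -0.    1.12  1.28]
travel cm [0.27 0.73 0.04] turn deg [ 0.03 -0.12 -0.12]
```

View pics/w2.png

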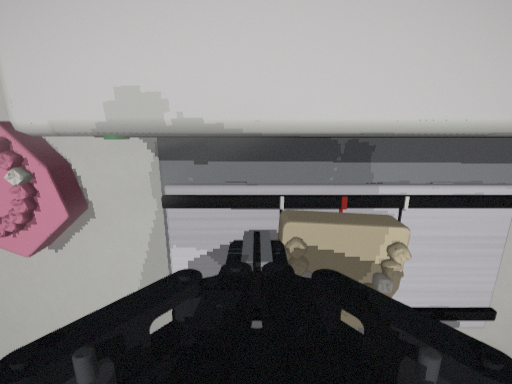

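The finger (255,245) has pushed the model so it lies almost between the black lines (282 and 402). I'll push about 8 mm further, so a right-side tap can bring it back.

Request:
{"name": "carry_out", "arguments": {
  "travel": [
    [0, 0.3, 0],
    [0, 0.3, 0],
    [0, 0.2, 0],
    [0, 0, 0],
    [0, -1, 0],
    [0, -1, 0],
    [0, 0, 0],
    [-1.5, -0.5, 0],
    [-3, 0, 0],
    [-3, 0, 0],
    [-2, 0, 0],
    [0, 0, 0]
  ],
  "turn": [
    [0, 0, 0],
    [0, 0, 0],
    [0, 0, 0],
    [0, 0, 0],
    [0, 0, 0],
    [0, 0, 0],
    [0, 0, 0],
    [0, 0, 0],
    [0, 0, 0],
    [0, 0, 0],
    [0, 0, 0],
    [0, 0, 0]
  ],
  "grip": [0, 0, 0, 0, 0, 0, 0, 0, 0, 0, 0, 0]
}}

```text
clock: 6.0
eef_pos: [0.563, -0.0988, 0.132]
ee_rot: [-2.202, 0.05, 2.199]
wrist_force: [0.2, 0.6, -0.5]
width: 0.001
```

```bash
python3 -c "
from h import *
go(.012,-.09,.130)
s=sense();im,d=get_image('wrist');cv2.imwrite('pics/w3.png',im)
import pickle;pickle.dump(wristcam(s),open('w3.pkl','wb'))
"
```

```text
clock 6.0 at [ 11.8  68.3 132. ] F [ 0.23  0.58 -0.53] w 0.001 q [-0.3   0.01  1.83 -0.    1.3   1.31]
travel cm [ 0.24 15.83  0.03] turn deg [ 0.17 -0.09 -0.13]
```

View pics/w3.png

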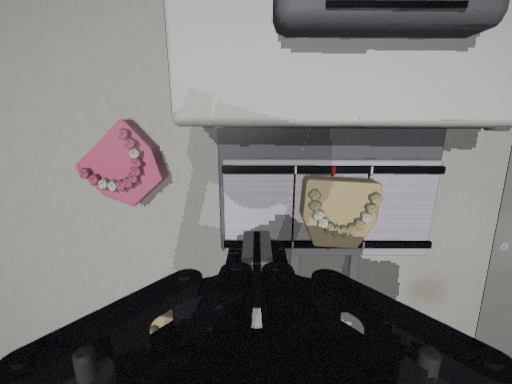

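The model at (341,210) is now right of the mark (tick at 334,172). I'll cross over above it to its right side.

Request:
{"name": "carry_out", "arguments": {
  "travel": [
    [0, 4, 0],
    [0, 4, 0],
    [0, 4, 0],
    [0, 3.5, 0],
    [0, 0.5, 0],
    [0, 0, 0]
  ],
  "turn": [
    [0, 0, 0],
    [0, 0, 0],
    [0, 0, 0],
    [0, 0, 0],
    [0, 0, 0],
    [0, 0, 0]
  ],
  "grip": [0, 0, 0, 0, 0, 0]
}}

```text
clock: 6.65
eef_pos: [0.5521, -0.2599, 0.1236]
ee_rot: [-2.19, 0.039, 2.21]
wrist_force: [-0.3, -0.3, 0.4]
width: 0.002
```

```bash
python3 -c "
from h import *
go(.012,-.085,.030)
s=sense();im,d=get_image('wrist');cv2.imwrite('pics/w4.png',im);cv2.imwrite('pics/w4c.png',cv2.resize(im[140:270,100:300],None,fx=4,fy=4,interpolation=cv2.INTER_CUBIC))
import pickle;pickle.dump(wristcam(s),open('w4.pkl','wb'))
"
```

```text
clock 6.65 at [  8.4 -93.2 123.6] F [-0.25 -0.28  0.36] w 0.002 q [-0.56  0.11  1.74 -0.    1.3   1.05]
travel cm [ 9.36 -0.79 -0.45] turn deg [0.39 0.52 0.19]
```

View pics/w4c.png

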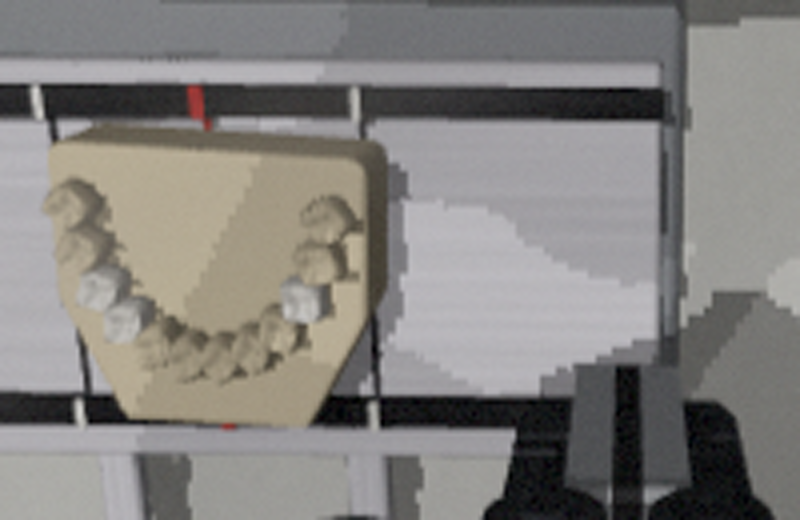

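Run:
```python
from h import *
import pickle
C=pickle.load(open('w4.pkl','rb')); o=np.array([100,140])
px=lambda a:np.array(a)/4+o-.375
for a in [(197,102),(37,102),(355,103),(80,412),(373,414)]: print((W2S(ray_z(C,px(a),.025))*1e3).round(1))
for a in [(50,143),(365,157),(128,417),(308,425)]: print("m",(W2S(ray_z(C,px(a),.04))*1e3).round(1))
```

```text
[36.9 -0.1 25. ]
[36.7 34.2 25. ]
[ 36.9 -33.9  25. ]
[-35.6  34.1  25. ]
[-35.6 -33.8  25. ]
m [30.9 24.8 40. ]
m [ 28.4 -39.   40. ]
m [-29.7  15.9  40. ]
m [-31.3 -23.1  40. ]
```

Request:
{"name": "carry_out", "arguments": {
  "travel": [
    [0, -0.5, -0.45],
    [3, 0, 0],
    [3, 0, 0],
    [2, 0, 0],
    [1, 0, 0],
    [0, 0, 0]
  ],
  "turn": [
    [0.4, 0.5, 0.2],
    [0, 0, 0],
    [0, 0, 0],
    [0, 0, 0],
    [0, 0, 0],
    [0, 0, 0]
  ],
  "grip": [0, 0, 0, 0, 0, 0]
}}

```text
clock: 7.3
eef_pos: [0.5595, -0.2449, 0.0306]
ee_rot: [-2.204, 0.041, 2.199]
wrist_force: [-0.2, 0.3, -0.2]
width: 0.006
```

```bash
python3 -c "
from h import *
go(.012,-.055,.028)
"
```

```text
clock 7.3 at [ 15.  -77.9  30.6] F [-0.21  0.3  -0.19] w 0.006 q [-0.54  0.22  1.79  0.    1.13  1.07]
travel cm [ 0.26 -2.29  0.29] turn deg [ 0.45 -0.14  0.06]
```

Request:
{"name": "carry_out", "arguments": {
  "travel": [
    [0, -0.9, 0.25],
    [0, -0.5, 0],
    [0, -0.2, 0],
    [0, -0.2, 0],
    [0, -0.2, 0],
    [0, -0.2, 0],
    [0, -0.2, 0],
    [0, 0, 0]
  ],
  "turn": [
    [0.4, 0, 0],
    [0, 0, 0],
    [0, 0, 0],
    [0, 0, 0],
    [0, 0, 0],
    [0, 0, 0],
    [0, 0, 0],
    [0, 0, 0]
  ],
  "grip": [0, 0, 0, 0, 0, 0, 0, 0]
}}

```text
clock: 8.1
eef_pos: [0.5615, -0.2189, 0.0364]
ee_rot: [-2.212, 0.052, 2.189]
wrist_force: [0.2, -0.1, 0.4]
width: -0.001
```

```bash
python3 -c "
from h import *
go(.012,-.047,.028)
s=sense();im,d=get_image('wrist');cv2.imwrite('pics/w5c.png',cv2.resize(im[170:320,50:310],None,fx=3,fy=3,interpolation=cv2.INTER_CUBIC))
"
```

```text
clock 8.1 at [ 15.8 -51.8  36.4] F [ 0.19 -0.13  0.38] w -0.001 q [-0.5   0.19  1.81  0.    1.13  1.12]
travel cm [ 0.83 -0.48  0.39] turn deg [ 0.1  -0.62 -0.15]
```

View pics/w5c.png

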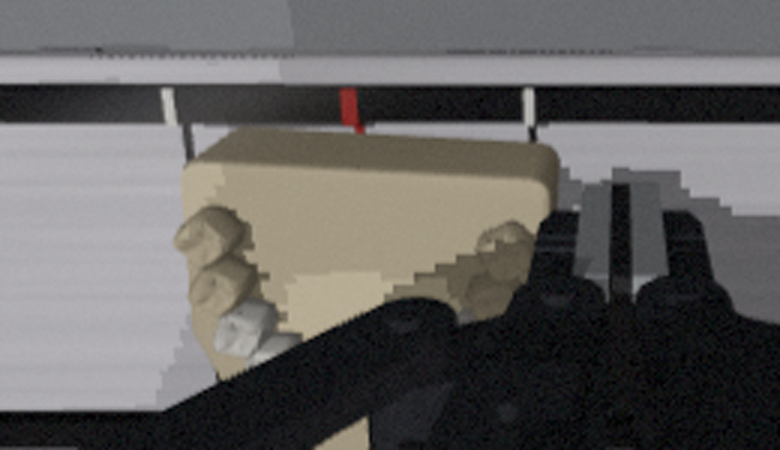

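The model is still about 4–5 mm right of centre, and the fingertips have risen to 36 mm. I'll back off, lower them, and push on slowly.

Request:
{"name": "carry_out", "arguments": {
  "travel": [
    [0, 0.5, 0.3],
    [0.7, 0, 0],
    [0.1, -0.3, 0],
    [0, -0.2, 0],
    [0, -0.2, 0],
    [0, -0.2, 0],
    [0, 0, 0]
  ],
  "turn": [
    [0, -0.6, 0],
    [0, 0, 0],
    [0, 0, 0],
    [0, 0, 0],
    [0, 0, 0],
    [0, 0, 0],
    [0, 0, 0]
  ],
  "grip": [0, 0, 0, 0, 0, 0, 0]
}}

```text
clock: 8.85
eef_pos: [0.5583, -0.2154, 0.0272]
ee_rot: [-2.199, 0.053, 2.201]
wrist_force: [0.0, -0.0, -0.7]
width: -0.002
```

```bash
python3 -c "
from h import *
go(.012,-.047,.028)
"
```

```text
clock 8.85 at [ 12.6 -48.4  27.2] F [ 0.02 -0.01 -0.75] w -0.002 q [-0.49  0.2   1.82 -0.    1.12  1.13]
travel cm [-0.08 -0.14  0.06] turn deg [ 0.05  0.03 -0.19]
```

Request:
{"name": "carry_out", "arguments": {
  "travel": [
    [0, -0.1, 0],
    [0, 0, 0],
    [0, 1, 0],
    [0, 1, 0],
    [0, 0.5, 0],
    [-2, 0, 0],
    [-4, 0, 0],
    [-4, 0, 0],
    [0, 0, 0],
    [0, 0, 0]
  ],
  "turn": [
    [0, 0, 0],
    [0, 0, 0],
    [0, 0, 0],
    [0, 0, 0],
    [0, 0, 0],
    [0, 0, 0],
    [0, 0, 0],
    [0, 0, 0],
    [0, 0, 0],
    [0, 0, 0]
  ],
  "grip": [0, 0, 0, 0, 0, 0, 0, 0, 0, 0]
}}

```text
clock: 9.85
eef_pos: [0.5554, -0.2436, 0.129]
ee_rot: [-2.192, 0.054, 2.203]
wrist_force: [-0.8, -0.2, -1.3]
width: -0.0
```

```bash
python3 -c "
from h import *
go(.012,-.085,.130)
s=sense();im,d=get_image('wrist');cv2.imwrite('pics/w6.png',im);cv2.imwrite('pics/w6c.png',cv2.resize(im[140:270,100:300],None,fx=4,fy=4,interpolation=cv2.INTER_CUBIC))
import pickle;pickle.dump(wristcam(s),open('w6.pkl','wb'))
"
```

```text
clock 9.85 at [ 10.9 -76.7 129. ] F [-0.82 -0.15 -1.32] w -0.0 q [-0.53  0.09  1.74 -0.    1.31  1.09]
travel cm [-0.1   0.83 -0.11] turn deg [-0.13  0.27 -0.05]
```

View pics/w6c.png

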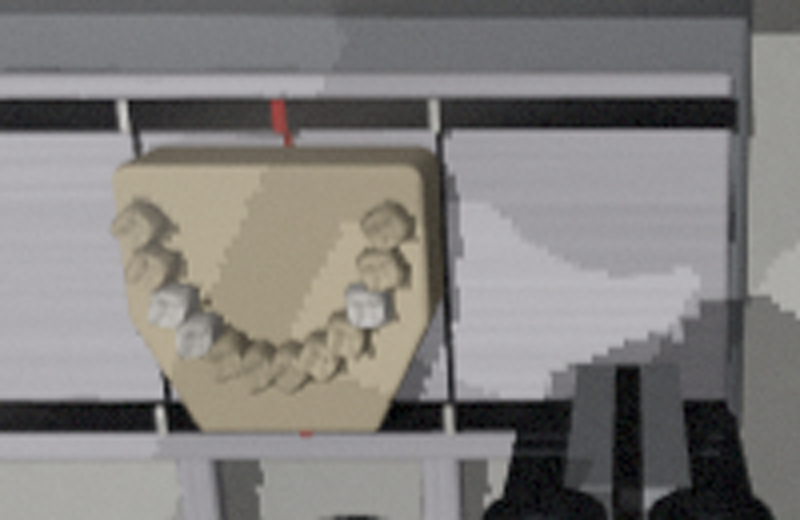

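Run:
```python
from h import *
import pickle
C=pickle.load(open('w6.pkl','rb')); o=np.array([100,140])
px=lambda a:np.array(a)/4+o-.375
for a in [(279,115),(123,115),(434,115),(161,418),(448,420)]: print((W2S(ray_z(C,px(a),.025))*1e3).round(1))
for a in [(115,165),(422,165),(202,432),(380,432),(125,300),(422,300)]: print("m",(W2S(ray_z(C,px(a),.04))*1e3).round(1))
for a in [(440,165),(440,300)]: print("base",(W2S(ray_z(C,px(a),.021))*1e3).round(1))
```

```text
[37. -0. 25.]
[37.1 34.2 25. ]
[ 36.9 -34.   25. ]
[-35.3  34.1  25. ]
[-36.  -33.8  25. ]
m [29.2 30.4 40. ]
m [ 29.  -33.6  40. ]
m [-31.7  18.6  40. ]
m [-31.8 -21.1  40. ]
m [-0.5 31.9 40. ]
m [ -0.7 -32.   40. ]
base [ 24.8 -34.1  21. ]
base [ -7.4 -32.6  21. ]
```

```bash
python3 -c "
from h import *
go(-.04,.0,.16)
"
```

```text
clock 9.9 at [ 11.6 -77.1 129.6] F [0.48 0.44 1.46] w 0.002 q [-0.53  0.09  1.74 -0.    1.31  1.09]
travel cm [-3.03 -7.69  5.18] turn deg [-0.13  0.2  -0.09]
```

Request:
{"name": "carry_out", "arguments": {
  "travel": [
    [-3, 0, 0],
    [-1, -2.5, 1.5],
    [0, -3, 2],
    [0, -2, 1.5],
    [0, 0, 0],
    [0, 0, 0]
  ],
  "turn": [
    [0, 0, 0],
    [0, 0, 0],
    [0, 0, 0],
    [0, 0, 0],
    [0, 0, 0],
    [0, 0, 0]
  ],
  "grip": [0, 0, 0, 0, 0, 0]
}}

```text
clock: 10.5
eef_pos: [0.5052, -0.1643, 0.163]
ee_rot: [-2.177, 0.051, 2.209]
wrist_force: [0.1, -0.4, -0.3]
width: 0.005
```

```bash
python3 -c "
from h import *
go(-.14,.0,.16)
s=sense();im,d=get_image('wrist');cv2.imwrite('pics/w7.png',im);cv2.imwrite('pics/w7c.png',cv2.resize(im[90:240,160:360],None,fx=4,fy=4,interpolation=cv2.INTER_CUBIC))
import pickle;pickle.dump(wristcam(s),open('w7.pkl','wb'))
"
```

```text
clock 10.5 at [-42.9   0.2 163. ] F [ 0.07 -0.44 -0.32] w 0.005 q [-0.45 -0.11  1.89 -0.    1.38  1.17]
travel cm [0.44 0.07 9.7 ] turn deg [-0.28  0.84  0.24]
```

View pics/w7c.png

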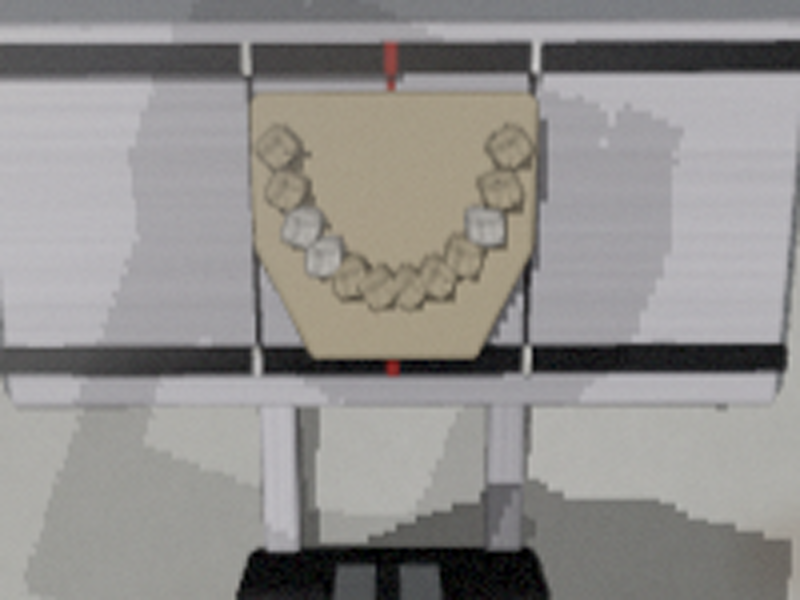

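Seen from straight above, the model is square and spans 252–537 against the red tick at 391. That puts it about 0.5 mm right of centre, which is within tolerance, and nothing is touching it. Now for the handle.

Request:
{"name": "carry_out", "arguments": {
  "travel": [
    [0, 0, 3],
    [0, 0, 3],
    [0, 0, 2],
    [0, 0, 0],
    [0, 0, 0]
  ],
  "turn": [
    [-0.3, 0.8, 0.2],
    [0, 0, 0],
    [0, 0, 0],
    [0, 0, 0],
    [0, 0, 0]
  ],
  "grip": [0, 0, 0, 0, 0]
}}

```text
clock: 11.05
eef_pos: [0.4243, -0.1637, 0.1603]
ee_rot: [-2.19, 0.051, 2.201]
wrist_force: [-0.4, -0.9, 0.4]
width: 0.001
```

```bash
python3 -c "
from h import *
go(-.135,.0,.028)
"
```

```text
clock 11.05 at [-123.7   -3.   160.3] F [-0.4  -0.91  0.43] w 0.001 q [-0.53 -0.32  2.07 -0.    1.4   1.09]
travel cm [13.24 -0.26  1.06] turn deg [-0.17  0.3   0.15]
```

Request:
{"name": "carry_out", "arguments": {
  "travel": [
    [0, -0.3, 1.2],
    [3, 0, 0.2],
    [3, 0, 0],
    [3, 0, 0],
    [2, 0, 0],
    [0, 0, 0],
    [0, 0, 0]
  ],
  "turn": [
    [-0.2, 0.3, 0.1],
    [0, 0, 0],
    [0, 0, 0],
    [0, 0, 0],
    [0, 0, 0],
    [0, 0, 0],
    [0, 0, 0]
  ],
  "grip": [0, 0, 0, 0, 0, 0, 0]
}}

```text
clock: 11.75
eef_pos: [0.4189, -0.1644, 0.0498]
ee_rot: [-2.206, 0.053, 2.192]
wrist_force: [-0.2, 0.0, -0.1]
width: -0.002
```

```bash
python3 -c "
from h import *
go(-.115,.0,.028)
"
```

```text
clock 11.75 at [-129.1   -3.9   49.8] F [-0.23  0.03 -0.13] w -0.002 q [-0.54 -0.19  2.17  0.    1.16  1.08]
travel cm [ 2.19 -0.39 -1.39] turn deg [-0.01 -0.37 -0.09]
```

Request:
{"name": "carry_out", "arguments": {
  "travel": [
    [1.2, -0.4, 0],
    [0.8, 0, 0],
    [0.2, 0, 0],
    [0, 0, 0],
    [0, 0, -0.3],
    [0, 0, -0.3],
    [0, 0, -0.3],
    [0, 0, -0.3],
    [0, 0, -0.3],
    [0, 0, 0]
  ],
  "turn": [
    [0, -0.4, 0],
    [0, 0, 0],
    [0, 0, 0],
    [0, 0, 0],
    [0, 0, 0],
    [0, 0, 0],
    [0, 0, 0],
    [0, 0, 0],
    [0, 0, 0],
    [0, 0, 0]
  ],
  "grip": [0, 0, 0, 0, 0, 0, 0, 0, 0, 0]
}}

```text
clock: 12.75
eef_pos: [0.4392, -0.1629, 0.031]
ee_rot: [-2.207, 0.057, 2.195]
wrist_force: [-0.5, 0.2, -0.5]
width: 0.002
```

```bash
python3 -c "
from h import *
go(-.115,.0,.028)
"
```

```text
clock 12.75 at [-108.9   -1.5   31. ] F [-0.45  0.16 -0.49] w 0.002 q [-0.51 -0.11  2.13 -0.    1.11  1.11]
travel cm [ 0.29 -0.15  0.61] turn deg [ 0.02 -0.31 -0.32]
```

Request:
{"name": "carry_out", "arguments": {
  "travel": [
    [0.1, 0, -0.2],
    [0.1, 0, -0.3],
    [0.1, 0, -0.3],
    [0.1, 0, -0.3],
    [0.1, 0, -0.3],
    [0.1, 0, -0.3],
    [0.1, 0, -0.3],
    [0.1, 0, -0.3],
    [0.1, 0, -0.3],
    [0, 0, 0]
  ],
  "turn": [
    [0, -0.3, 0],
    [0, 0, 0],
    [0, 0, 0],
    [0, 0, 0],
    [0, 0, 0],
    [0, 0, 0],
    [0, 0, 0],
    [0, 0, 0],
    [0, 0, 0],
    [0, 0, 0]
  ],
  "grip": [0, 0, 0, 0, 0, 0, 0, 0, 0, 0]
}}

```text
clock: 13.75
eef_pos: [0.4663, -0.1641, 0.0207]
ee_rot: [-2.196, 0.056, 2.205]
wrist_force: [-1.6, 0.0, 2.0]
width: -0.004
```

```bash
python3 -c "
from h import *
go(.016,.0,.028)
"
```

```text
clock 13.75 at [-81.8  -1.4  20.7] F [-1.6   0.03  2.04] w -0.004 q [-0.49 -0.02  2.07 -0.01  1.1   1.13]
travel cm [-0.77 -0.13 -9.77] turn deg [ 0.03  0.23 -0.29]
```

Request:
{"name": "carry_out", "arguments": {
  "travel": [
    [-0.3, 0, -0.2],
    [-0.2, 0, -0.3],
    [0.05, 0, -0.3],
    [0.05, 0, -0.3],
    [0.05, 0, -0.3],
    [0.05, 0, -0.3],
    [0.05, 0, -0.3],
    [0.05, 0, -0.3],
    [0.05, 0, -0.3],
    [0.05, 0, -0.3],
    [0.05, 0, -0.3],
    [0.05, 0, -0.3],
    [0.05, 0, -0.3],
    [0.05, 0, -0.3],
    [0, 0, 0]
  ],
  "turn": [
    [0, 0.2, 0],
    [0, 0, 0],
    [0, 0, 0],
    [0, 0, 0],
    [0, 0, 0],
    [0, 0, 0],
    [0, 0, 0],
    [0, 0, 0],
    [0, 0, 0],
    [0, 0, 0],
    [0, 0, 0],
    [0, 0, 0],
    [0, 0, 0],
    [0, 0, 0],
    [0, 0, 0]
  ],
  "grip": [0, 0, 0, 0, 0, 0, 0, 0, 0, 0, 0, 0, 0, 0, 0]
}}

```text
clock: 15.25
eef_pos: [0.5109, -0.1659, 0.0195]
ee_rot: [-2.2, 0.055, 2.201]
wrist_force: [-2.2, 0.4, 1.4]
width: 0.002
```

```bash
python3 -c "
from h import *
go(.016,.0,.028)
s=sense();im,d=get_image('wrist');cv2.imwrite('pics/w8.png',im)
"
```

```text
clock 15.25 at [-37.1  -1.2  19.5] F [-2.21  0.4   1.41] w 0.002 q [-0.45  0.08  1.97 -0.    1.09  1.17]
travel cm [-0.86 -0.12 -5.31] turn deg [ 0.02  0.02 -0.26]
```

View pics/w8.png

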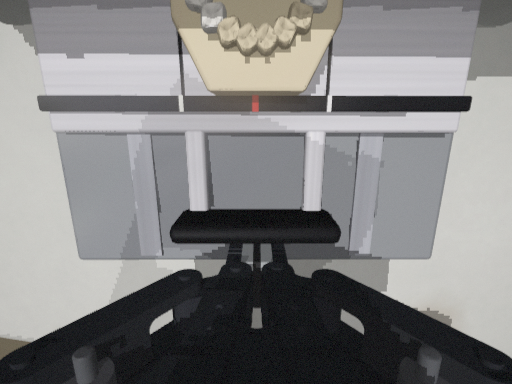

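The model front edge (205–305) is still centred on the red tick (255). I'll keep pushing.

Request:
{"name": "carry_out", "arguments": {
  "travel": [
    [-0.4, 0, -0.2],
    [-0.4, 0, -0.3],
    [0, 0, -0.3],
    [0, 0, -0.3],
    [0, 0, -0.3],
    [0, 0, -0.3],
    [0, 0, -0.3],
    [0, 0, -0.3],
    [0, 0, -0.3],
    [0, 0, -0.3],
    [0, 0, -0.3],
    [0, 0, -0.3],
    [0, 0, 0]
  ],
  "turn": [
    [0, 0, 0],
    [0, 0, 0],
    [0, 0, 0],
    [0, 0, 0],
    [0, 0, 0],
    [0, 0, 0],
    [0, 0, 0],
    [0, 0, 0],
    [0, 0, 0],
    [0, 0, 0],
    [0, 0, 0],
    [0, 0, 0],
    [0, 0, 0]
  ],
  "grip": [0, 0, 0, 0, 0, 0, 0, 0, 0, 0, 0, 0, 0]
}}

```text
clock: 16.6
eef_pos: [0.547, -0.1667, 0.0261]
ee_rot: [-2.195, 0.053, 2.205]
wrist_force: [-1.6, 0.2, -1.2]
width: -0.001
```

```bash
python3 -c "
from h import *
go(.016,.0,.028)
"
```

```text
clock 16.6 at [-1.  -0.4 26.1] F [-1.64  0.22 -1.16] w -0.001 q [-0.42  0.15  1.88 -0.    1.12  1.19]
travel cm [-0.2  -0.03 -1.7 ] turn deg [ 0.02  0.26 -0.17]
```

Last 15 mm or so, slowly, watching the force.

Request:
{"name": "carry_out", "arguments": {
  "travel": [
    [0, 0, -0.2],
    [0, 0, -0.2],
    [0, 0, -0.2],
    [0, 0, -0.2],
    [0, 0, -0.2],
    [0, 0, -0.2]
  ],
  "turn": [
    [0, 0, 0],
    [0, 0, 0],
    [0, 0, 0],
    [0, 0, 0],
    [0, 0, 0],
    [0, 0, 0]
  ],
  "grip": [0, 0, 0, 0, 0, 0]
}}

```text
clock: 17.2
eef_pos: [0.5597, -0.1673, 0.0261]
ee_rot: [-2.194, 0.053, 2.205]
wrist_force: [-1.6, 0.8, 0.1]
width: -0.005
```

```bash
python3 -c "
from h import *
go(.016,.0,.028)
"
```

```text
clock 17.2 at [11.7 -0.4 26.1] F [-1.65  0.83  0.13] w -0.005 q [-0.42  0.17  1.85 -0.    1.12  1.2 ]
travel cm [-0.19 -0.04 -0.43] turn deg [ 0.02  0.28 -0.17]
```

Request:
{"name": "carry_out", "arguments": {
  "travel": [
    [0, 0, -0.2],
    [0, 0, -0.2],
    [0, 0, -0.2]
  ],
  "turn": [
    [0, 0, 0],
    [0, 0, 0],
    [0, 0, 0]
  ],
  "grip": [0, 0, 0]
}}

```text
clock: 17.5
eef_pos: [0.5614, -0.1674, 0.0261]
ee_rot: [-2.178, 0.051, 2.221]
wrist_force: [-11.9, 1.0, 8.0]
width: 0.001
```

```bash
python3 -c "
from h import *
go(.016,.0,.028)
"
```

```text
clock 17.5 at [13.4 -0.4 26.1] F [-11.95   1.01   7.97] w 0.001 q [-0.41  0.19  1.84 -0.01  1.14  1.21]
travel cm [-0.19 -0.03 -0.26] turn deg [ 0.08  1.1  -0.12]
```

The force jumped to 12 N at the expected position, so the tray is on its stop. I'll retreat and check.

Request:
{"name": "carry_out", "arguments": {
  "travel": [
    [0, 0, 0.4],
    [0, 0, 1],
    [0, 0, 2],
    [0, 0, 2],
    [0, 0, 3],
    [-2, 0, 3],
    [-4, 0, 0],
    [-4, 0, 0],
    [-4, 0, 0],
    [0, 0, 0],
    [0, 0, 0]
  ],
  "turn": [
    [0, 0, 0],
    [0, 0.8, 0],
    [0, 0, 0],
    [0, 0, 0],
    [0, 0, 0],
    [0, 0, 0],
    [0, 0, 0],
    [0, 0, 0],
    [0, 0, 0],
    [0, 0, 0],
    [0, 0, 0]
  ],
  "grip": [0, 0, 0, 0, 0, 0, 0, 0, 0, 0, 0]
}}

```text
clock: 18.6
eef_pos: [0.452, -0.1636, 0.1763]
ee_rot: [-2.235, 0.062, 2.172]
wrist_force: [-0.5, -0.5, -1.0]
width: -0.003
```

```bash
python3 -c "
from h import *
go(-.1,.0,.2)
s=sense();im,d=get_image('wrist');cv2.imwrite('pics/w9.png',im)
import pickle;pickle.dump(wristcam(s),open('w9.pkl','wb'))
im,d=get_image('scene');cv2.imwrite('pics/s9.png',cv2.resize(im[140:250,210:340],None,fx=5,fy=5,interpolation=cv2.INTER_CUBIC))
"
```

```text
clock 18.6 at [-96.1  -1.6 176.3] F [-0.51 -0.46 -0.99] w -0.003 q [-0.5  -0.29  2.02  0.    1.38  1.11]
travel cm [-2.38 -0.13  0.33] turn deg [ 0.03 -1.66 -0.57]
```

View pics/w9.png

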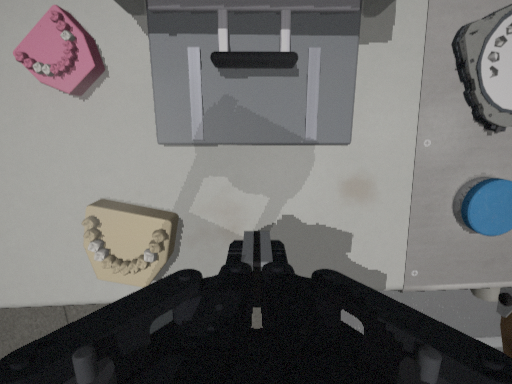

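View pics/s9.png

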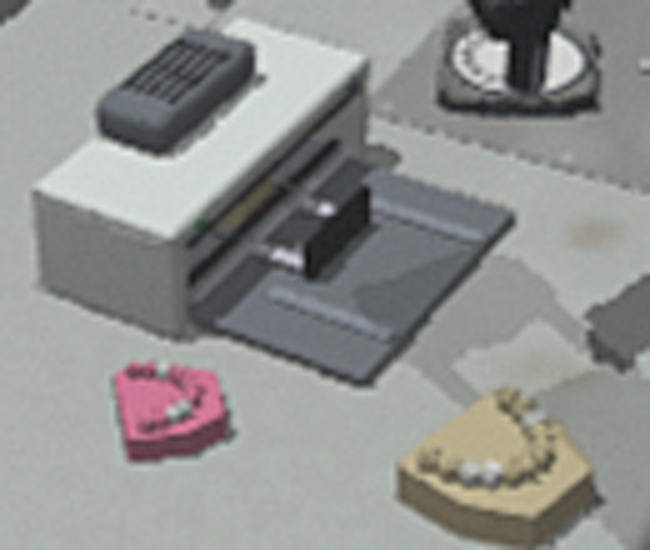

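The handle bar at (255,60) is well under the hood, and the scene view shows the tray in. To check the model's centring inside, I tilt the tool forward and look into the mouth.

Request:
{"name": "carry_out", "arguments": {
  "travel": [
    [0, 0, 0],
    [0, 0, 0],
    [0, 0, 0],
    [0, 0, 0],
    [0, 0, 0],
    [0, 0, 0],
    [0, 0, 0]
  ],
  "turn": [
    [0, 7, 0],
    [0, 7, 0],
    [0, 7, 0],
    [0, 7, 0],
    [0, 7, 0],
    [0, 7, 0],
    [0, 0, 0]
  ],
  "grip": [0, 0, 0, 0, 0, 0, 0]
}}

```text
clock: 19.4
eef_pos: [0.4507, -0.161, 0.1621]
ee_rot: [-2.879, 0.067, 1.212]
wrist_force: [-0.4, 0.2, -1.1]
width: -0.0
```

```bash
python3 -c "
from h import *
go(-.1,.0,.2)
s=sense();im,d=get_image('wrist');cv2.imwrite('pics/w10.png',im)
import pickle;pickle.dump(wristcam(s),open('w10.pkl','wb'))
"
```

```text
clock 19.4 at [-97.4   1.  162.1] F [-0.37  0.24 -1.06] w -0.0 q [-0.79 -0.79  2.5   0.63  0.92  0.57]
travel cm [-2.89  0.1  -2.46] turn deg [-1.000e-02 -4.434e+01 -3.000e-02]
```

View pics/w10.png

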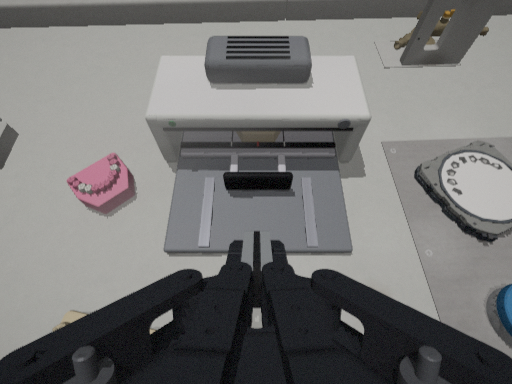

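```bash
python3 -c "
from h import *
im=cv2.imread('pics/w10.png'); cv2.imwrite('pics/w10c.png',cv2.resize(im[110:200,190:320],None,fx=6,fy=6,interpolation=cv2.INTER_CUBIC))
"
```

```text
(no output)
```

View pics/w10c.png

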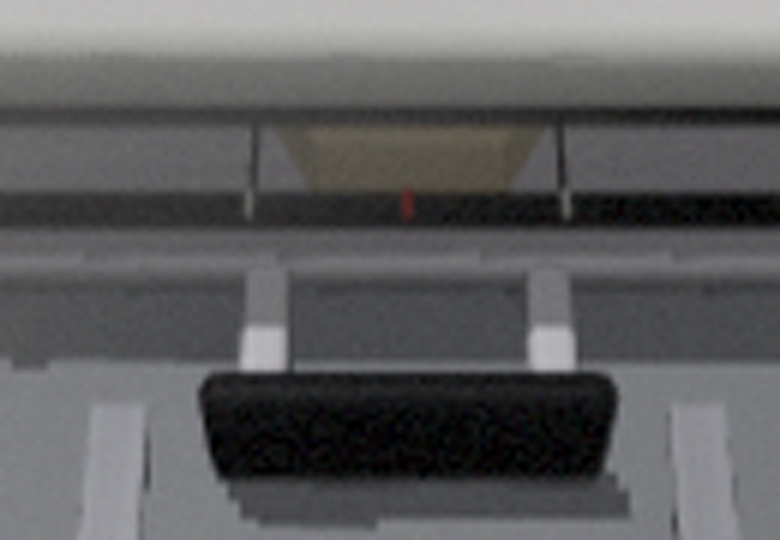

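Run:
```python
from h import *
import pickle
C=pickle.load(open('w10.pkl','rb')); o=np.array([190,110])
px=lambda a:np.array(a)/6+o-.42
for a in [(408,205),(250,205),(567,205)]: print("ticks",(W2S(ray_z(C,px(a),.025))*1e3).round(1))
for a in [(310,190),(508,190)]: print("model front",(W2S(ray_z(C,px(a),.025))*1e3).round(1))
print("handle bottom",(W2S(ray_z(C,px((408,475)),.013))*1e3).round(1))
```

```text
ticks [88.4 -0.3 25. ]
ticks [88.5 33.6 25. ]
ticks [ 88.4 -34.4  25. ]
model front [92.6 20.8 25. ]
model front [ 92.5 -21.9  25. ]
handle bottom [28.2 -0.2 13. ]
```

```bash
python3 -c "
from workcell import *
job_done(); print(sense()['clock'])"
```

```text
the job is handed in; nothing more can be done
the job is handed in; nothing more can be done
```

The model is centred and the tray is fully home in the scanner. I handed the job in at about 19.5 s of the 58 s; no verdict was reported.

- **Tapping:** I pushed the model from its left side from +20 mm to about 5–8 mm right of the mark, then pushed it back from its right side. With the tray still out, a view from above showed it about 0.5 mm right of the mark and square. One oblique view from the side read 1–1.6 mm right instead, which is still inside the 3 mm tolerance.
- **Slip on the way:** During the first right-side push the fingertips rose to 36 mm above the worktop. I backed off, lowered them and carried on.
- **Tray:** I pushed it by the handle until the wrist force rose to about 12 N at the stop.
- **Last checks:** The tray marks sit at x = 88.4 mm against 88.5 mm expected for fully home. The handle bar's lower edge measured about 28 mm against 25 mm expected, a rougher reading. The model's front is about 0.3 mm from the mark. The arm was clear of everything.
- **Bottles and tin:** I kept well away from all three, but I did not measure their positions again afterwards.

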